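# Set and lock the throttle on an engine run-in stand

### The arm

A 7-joint arm with a two-finger parallel gripper is mounted at the origin on the work surface. World frame = base frame: x ahead of the robot, y to its left, z up, the work surface at z = 0. Lengths are in m, angles in rad, forces in N, time in s.
With the tool pointing down it reaches from about 0.4 to 0.875 m from the base axis. Payload 6.5 kg.
Tool frame: the origin (TCP) lies midway between the tips of the shut fingers; the grasp point (between the pads) lies env.grip_point_offset behind it (env.grip_point_offset is the distance from the TCP to the grasp point, in m); z points along the fingers, y is the line along which they close (so a half turn about z gives the same grasp; the last joint's range is limited). The gripper opens to 85 mm and grips with 20 to 120 N. Pads are 22 mm wide; open, the fingers measure 114 mm over their backs; the gripper's body (76 mm by 85 mm) begins 54 mm behind the grasp point. The pads swing forward as they close: fully open they stand 13 mm farther back than shut.
Start: joints at [1.229, 0.536, -0.004, 1.538, 0.003, 1.067, -0.071], TCP at [0.177, -0.625, 0.231] pointing down, gripper open.
Joint ranges: [-2.7, 2.7], [-0.37, 2.16], [-1.27, 1.26], [0.24, 2.4], [-1.31, 4.45], [0.19, 1.91], [-2.76, 2.76]. Speed limits (rad/s): [2.39, 2.39, 3.14, 3.14, 3.14, 3.14, 3.14].

### API

Orientations are given as [roll, pitch, yaw] about the fixed x, y, z axes, in that order (R = Rz(yaw) Ry(pitch) Rx(roll)).
In Python, from station import env, grab_frame, camera_model gives the robot as it stands.
- The arm moves only by the tool step_arm, never from a script. Its argument "steps" is a list of rows, each a list of 3 entries, a list of its own where there are three numbers: the closure, from 0 (fully open) to 1 (shut), then the shift along the tool's x, y, z in m, then the turn, a rotation vector about the tool's x, y, z in rad. A call has 1 to 5 rows; each row shifts and turns the commanded pose from where the row before left it, along the tool's axes as they then stand; what a row does not reach is not made up. A row lasts 1/10 s, in which the tool goes at most 50 mm and 8.59 degrees, less where a joint would pass 70% of its speed; a pose out of reach is approached as far as the arm can. A call with a gripper value outside its range is refused whole. The fingers move at their own pace and stop on an object; "force" is the grip in N (left out, the last holds). Time passes only in rows, so rows that do not move let the fingers close. It gives the time, the measured TCP pose, the force, the opening and the grip force at its end, in the units of the state.
- env.observe(): the state, without advancing time (a new reading comes with each control period).
- grab_frame(name): name is "scene" or "top" or "wrist"; returns (picture, depth): 400x640x3 uint8, red, green, blue; 400x640 float32, m along the optical axis (not along the pixel's ray), 0 where there is no reading.
- camera_model(name): a dict with "K" (3x3 intrinsics, pixels), "R" (3x3) and "t" (3): a world point X has camera coordinates R X + t; the wrist camera has in their place "mount" (4x4, takes a point from camera to tool coordinates, whose origin is the TCP and whose axes are the flange's). Camera axes: x right, y down, z forward; pixel columns grow to the right and rows downward; lengths in m; the calibration is good to about 2 mm. The wrist camera is an equidistant fisheye: a pixel r from the principal point sees the ray r / f radians off the axis. A picture is of the moment at which its call begins: read the wrist's pose just before it. camera_model takes no time and is no camera call.
- env.finish_job(): hands the job in; it is judged then, once.
The state is a dict: "time_s": time; "joint_positions": joint angles; "qd": joint speeds; "tau": joint torques, N m; "tcp_pos": TCP position; "orientation": TCP orientation; "contact_force": force on the tool from outside, world axes, zero at the start; "torque": the same for the moment, N m; "opening": finger opening in m; "grip_force": force on a finger pad.
Only numpy, scipy, OpenCV 4.12 (cv2) and the standard library are available. Lean on these libraries where they do the work, as an engineer would, in place of code of your own. Each camera call takes 0.05 s, during which the arm holds its last target. There are 200 camera calls.

### The job

On the model-engine stand, turn the black throttle knob until its pointed nose points straight at the steel index tab, while the lock ring under it is still loose. Then turn the lock ring clockwise by a peg until you feel it nip up tight, about 11 newtons of push at the peg; do not wrench it, let the knob keep its setting, then let go. Leave the spinner cone, the muffler and the battery where they lie.

Things in the scene. Friction and masses are not known exactly. Their poses are not given: they have to be found in the camera images.
- stand: Fixed run-in stand: aluminium plate 150 x 300 x 12 mm. Origin on the table surface, on the upright axis shared by knob and lock ring. From it the plate reaches 78 mm to -y, 222 mm to +y and 75 mm to each side in x. On it, centred 165 mm from the axis along +y, is a bolted model engine up to 107 mm high.
- knob_grip (a point): Throttle knob: black bar 12 mm thick, 40 mm long, 70 to 108 mm above the table, on a round skirt 43 mm wide (63 to 70 mm). Point on the turning axis, 14 mm below the top. x runs along the bar to its pointed nose (white line on top), y across its thickness, z up. Even friction of 0.10 N m, stays where left. It starts 0.4 to 1.5 rad short: turn it counter-clockwise seen from above.
- index_tip (a point): Fixed steel index tab, 24 x 12 mm, just outside the lock ring, 52 to 76 mm from the axis, top 42 mm above the table, set at a different angle each time. The point is on its top, 62 mm from the axis. x points from the axis outwards through the tab: the knob is set when the knob's x points the same way.
- ring: Lock ring under the knob: knurled steel disc 94 mm wide, 12 mm thick, top about 52 mm above the table. Origin on the axis at its underside; x, y turn with it, upright pegs along +y and -y. Clockwise from above screws it down. It turns freely (1.5 N at a peg) for 0.2 to 2 rad, different each time, till it meets the springy washer hidden below: where must be felt. It stays where left.
- peg_left (a point): Upright round steel peg on the lock ring, 12 mm in diameter, 27.5 mm tall, top about 80 mm above the table (some mm lower as the ring goes down), 40 mm from the axis. The point is half-way up. At the start it is on the stand's +y side. Axes turn with the ring; the ring's axis lies 40 mm along the point's -y.
- peg_right (a point): The other, identical peg, opposite (on the stand's -y side at the start); the ring's axis lies 40 mm along the point's +y. Once the ring meets its washer, the push needed at a peg (square to its radius) climbs 2 to 2.5 N per 0.1 rad. Tight is 8 to 14 N, 11 N is ideal; above about 16 N the washer is crushed.
- spinner_mid (a point): Bystander: aluminium nose cone 52 mm in diameter, 50 mm high, standing on the table; the point is 20 mm up.
- muffler_mid (a point): Bystander: small aluminium muffler box 70 x 24 x 22 mm with a 30 mm outlet pipe, lying on the table; the point is at the middle of the box.
- battery_mid (a point): Bystander: grey battery 66 x 34 x 24 mm, lying on the table; the point is at its middle.

How it is judged:
On the way, in this order (a step that is already met when the one before it is completed fails the run):
1. the knob's nose points at the index tab within 0.10 rad, while the lock ring is still loose (angle between the x axis of knob_grip and the x axis of index_tip, either way round below 0.1 rad and contact force between ring and washer_face below 1 N), for 0.3 s.
2. the lock ring is tight on its washer (over 16 N) (contact force between ring and washer_face above 16 N), for 0.3 s.
At the end, for the whole second after the job is handed in: The knob still points at the index tab within 0.10 rad, the lock ring presses on its washer with more than 13 N and is at rest, and everything is released (angle between the x axis of knob_grip and the x axis of index_tip, either way round below 0.1 rad and contact force between ring and washer_face above 13 N and angular speed of ring below 0.1 rad/s); the robot touches nothing.
It fails at once if the ring was wrenched: it presses on the washer with more than 45 N (contact force between ring and washer_face above 45 N).
It fails at once if a bystander was moved by more than 20 mm (distance of any of spinner_mid, muffler_mid, battery_mid from where it was at the start of the episode above 0.02 m).
It fails at once if the ring was tight while the knob was off its setting by more than 0.10 rad (contact force between ring and washer_face above 16 N and angle between the x axis of knob_grip and the x axis of index_tip, either way round above 0.1 rad).
It also fails if it takes over 61 s, if anything falls off the work surface, if the arm or the gripper's body presses on something with over 40 N, if the wrist force passes 120 N, or if a joint passes its speed limit or range.

## Working session

There is one attempt and no reset: what is moved stays moved. The work goes in short steps, Python scripts to look and compute and a tool call to move; the robot and the scene stay as the last step left them, time stands still between calls to the robot, and variables do not carry over. Pictures are saved under pics/ and viewed, at most 10 in all, crops included, and the job is handed in when it is done.

Besides the shell and the picture viewer there is one more tool, called after "Request:" by a JSON object that holds its "api" and its "payload", one argument or row to a line. step_arm: Moves the arm, as the interface text tells. Its arguments: {"type":"object","properties":{"steps":{"type":"array"},"force":{"type":"number"}},"required":["steps"]}

```bash
ls; mkdir -p pics; python3 - <<'E'
from station import env, grab_frame, camera_model
import cv2, numpy as np
print(env.observe(), env.grip_point_offset)
for n in ("scene","top"):
    p,d=grab_frame(n); cv2.imwrite(f"pics/{n}0.png",p[:,:,::-1]); np.savez(f"{n}0.npz",p=p,d=d)
    print(n,camera_model(n))
print(camera_model("wrist"))
E
```

```text
pics
{'time_s': 0.0, 'joint_positions': array([ 1.22880036,  0.53720656, -0.00448834,  1.53885159,  0.00260282,
        1.06728888, -0.07121481]), 'qd': array([-9.91186237e-04,  1.60200968e-03, -1.10470358e-03,  2.94852710e-04,
       -1.54194282e-04,  8.41376040e-04, -4.99868825e-05]), 'tau': array([-2.91791512e-04, -5.83400345e+01,  1.04840621e+00, -2.59092468e+01,
        1.22781479e-02,  9.78751254e-03,  6.38574463e-06]), 'tcp_pos': array([ 0.1768451 , -0.62483213,  0.23039483]), 'orientation': array([-3.13984722e+00,  1.05214671e-04,  2.75897241e-01]), 'contact_force': array([-0.31326899,  0.05395786,  0.47120991]), 'torque': array([-0.02050792,  0.03766165,  0.02051238]), 'grip_force': 0.0, 'opening': 0.08528071160280438} 0.0187
scene {'K': array([[467.1910723 ,   0.        , 323.16575462],
       [  0.        , 467.1910723 , 204.45799753],
       [  0.        ,   0.        ,   1.        ]]), 'R': array([[ 0.62191167,  0.78304832,  0.00782319],
       [ 0.63045244, -0.49474141, -0.59813098],
       [-0.464495  ,  0.37691678, -0.80136018]]), 't': array([-0.3225682 , -0.35912714,
[... 196 characters left out ...]
.00795086, -0.99994377,  0.0070166 ],
       [-0.99336312,  0.00709298, -0.11480155],
       [ 0.11474533, -0.0078828 , -0.99336366]]), 't': array([-0.06373272,  0.60110109,  0.86923915])}
{'K': array([[309.70691629,   0.        , 315.94609665],
       [  0.        , 309.70691629, 197.03141245],
       [  0.        ,   0.        ,   1.        ]]), 'mount': array([[ 4.48637734e-04, -9.54364065e-01, -2.98645325e-01,
         7.49831380e-02],
       [ 9.99999899e-01,  4.20464543e-04,  1.58587577e-04,
        -6.02029614e-04],
       [-2.57805142e-05, -2.98645366e-01,  9.54364157e-01,
        -1.42798026e-01],
       [ 0.00000000e+00,  0.00000000e+00,  0.00000000e+00,
         1.00000000e+00]])}
```

View pics/top0.png

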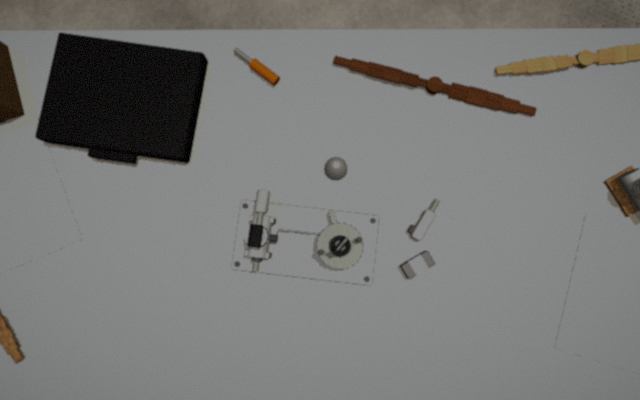

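View pics/scene0.png

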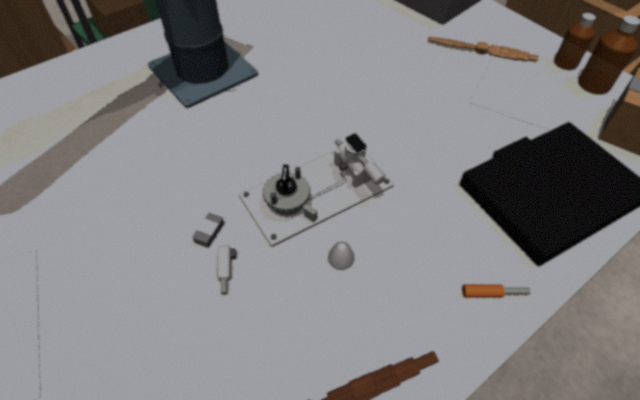

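Top: stand at centre, knob axis about (340,245), index tab about (333,217) on the +x side, engine at (258,235); spinner (336,168), muffler (424,222), battery (417,264). Now an enlarged crop with a first axis estimate.

```bash
cat > h.py <<'E'
import numpy as np, cv2
from station import env, grab_frame, camera_model
from scipy.spatial.transform import Rotation as Ro
def ray(n,uv,z):
    c=camera_model(n); C=-c["R"].T@c["t"]
    d=c["R"].T@np.linalg.inv(c["K"])@np.array([uv[0],uv[1],1.]); return C+d*(z-C[2])/d[2]
def proj(n,X):
    c=camera_model(n); q=c["K"]@(c["R"]@np.array(X)+c["t"]); return q[:2]/q[2]
def wpose():
    s=env.observe(); return np.array(s["tcp_pos"]), Ro.from_euler("xyz",s["orientation"]).as_matrix()
def wray(uv,z,pose):
    c=camera_model("wrist"); K=c["K"]; M=c["mount"]
    q=np.array([uv[0]-K[0,2],uv[1]-K[1,2]]); r=np.hypot(*q); th=r/K[0,0]
    d=np.array([*(np.sin(th)*q/max(r,1e-9)),np.cos(th)])
    p,R=pose; C=p+R@M[:3,3]; d=R@M[:3,:3]@d; return C+d*(z-C[2])/d[2]
E
python3 - <<'E'
from h import *
p=np.load("top0.npz")["p"]
c=p[180:300,225:385]; cv2.imwrite("pics/topc.png",cv2.resize(c,None,fx=5,fy=5,interpolation=cv2.INTER_CUBIC)[:,:,::-1])
print("corners",[ray("top",q,.012).round(4) for q in [(241,200),(379,215),(373,284),(233,271)]])
print("axis",ray("top",(340,245),.06),"tab",ray("top",(333,217),.042))
E
```

```text
corners [array([0.6045, 0.1243, 0.012 ]), array([ 0.5701, -0.1712,  0.012 ]), array([ 0.4248, -0.1555,  0.012 ]), array([0.4542, 0.1388, 0.012 ])]
axis [ 0.50634368 -0.08565763  0.06      ] tab [ 0.5642574  -0.07227958  0.042     ]
```

View pics/topc.png

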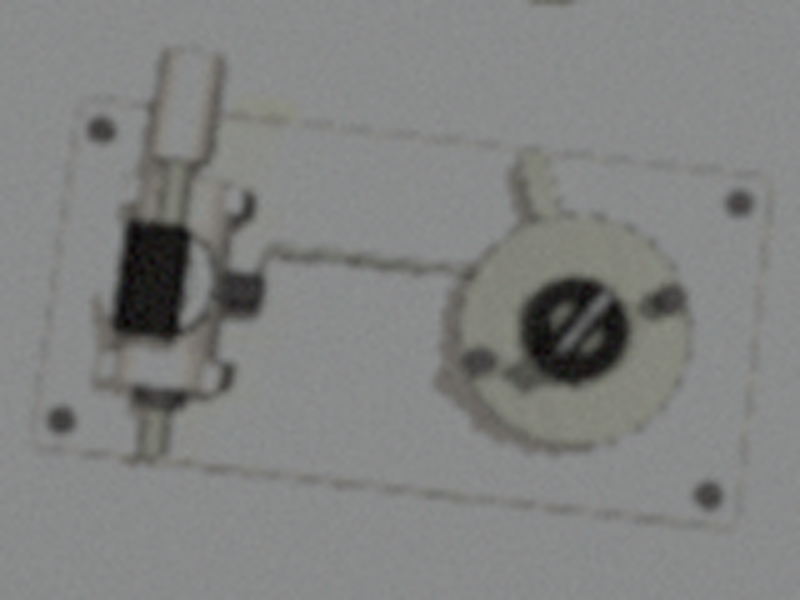

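Crop: ring centre (575,330), pegs (480,360) and (662,302), tab (533,185), white line from (560,350) to (608,292), so the nose is up-right at about -0.7 rad and must turn about 0.9 rad ccw. I'll move the wrist camera over it.

Request:
{"api": "step_arm", "payload": {
  "steps": [
    [0, [0.0294, -0.0308, 0], [0, 0, 0]],
    [0, [0.0294, -0.0308, 0], [0, 0, 0]],
    [0, [0.0294, -0.0308, 0], [0, 0, 0]],
    [0, [0.0294, -0.0308, 0], [0, 0, 0]],
    [0, [0.0294, -0.0308, 0], [0, 0, 0]]
  ]
}}

```text
time_s: 0.6
tcp_pos: [0.2769, -0.4354, 0.231]
orientation: [-3.141, 0.0, 0.276]
contact_force: [0.5, 0.0, 0.1]
opening: 0.0856
grip_force: 0.0
```

Request:
{"api": "step_arm", "payload": {
  "steps": [
    [0, [0.0294, -0.0308, 0], [0, 0, 0]],
    [0, [0.0294, -0.0308, 0], [0, 0, 0]],
    [0, [0.0294, -0.0308, 0], [0, 0, 0]],
    [0, [0.0294, -0.0308, 0], [0, 0, 0]],
    [0, [0.0294, -0.0308, 0], [0, 0, 0]]
  ]
}}

```text
time_s: 1.1
tcp_pos: [0.3763, -0.2473, 0.2312]
orientation: [-3.142, 0.0, 0.276]
contact_force: [1.1, -0.7, 0.4]
opening: 0.0857
grip_force: 0.0
```

Request:
{"api": "step_arm", "payload": {
  "steps": [
    [0, [0.0294, -0.0308, 0], [0, 0, 0]],
    [0, [0.0294, -0.0308, 0], [0, 0, 0]],
    [0, [0.0294, -0.0308, 0], [0, 0, 0]],
    [0, [0.0294, -0.0308, 0], [0, 0, 0]],
    [0, [0.0294, -0.0308, 0], [0, 0, 0]]
  ]
}}

```text
time_s: 1.6
tcp_pos: [0.4758, -0.0593, 0.2312]
orientation: [3.142, 0.0, 0.276]
contact_force: [0.9, -1.4, -0.2]
opening: 0.0854
grip_force: 0.0
```

Request:
{"api": "step_arm", "payload": {
  "steps": [
    [0, [0, 0, 0], [0, 0, 0.14]],
    [0, [0, 0, 0], [0, 0, 0.14]],
    [0, [0, 0, 0], [0, 0, 0.14]],
    [0, [0, 0, 0], [0, 0, 0.14]],
    [0, [0, 0, 0], [0, 0, 0.14]]
  ]
}}

```text
time_s: 2.1
tcp_pos: [0.4752, -0.0608, 0.231]
orientation: [3.141, 0.001, -0.43]
contact_force: [-0.4, -0.2, -0.3]
opening: 0.0852
grip_force: 0.0
```

Request:
{"api": "step_arm", "payload": {
  "steps": [
    [0, [0, 0, 0], [0, 0, 0.14]],
    [0, [0, 0, 0], [0, 0, 0.14]],
    [0, [0, 0, 0], [0, 0, 0]],
    [0, [0, 0, 0], [0, 0, 0]]
  ]
}}

```text
time_s: 2.5
tcp_pos: [0.4753, -0.0607, 0.2311]
orientation: [3.141, 0.0, -0.7]
contact_force: [-0.3, 0.1, 0.8]
opening: 0.0854
grip_force: 0.0
```

```bash
python3 - <<'E'
from h import *
P=wpose(); p,d=grab_frame("wrist"); cv2.imwrite("pics/w1.png",p[:,:,::-1]); np.savez("w1.npz",p=p,d=d,t=P[0],R=P[1])
s=env.observe(); print(s["tcp_pos"],s["orientation"],s["joint_positions"],s["contact_force"])
E
```

```text
[ 0.47537726 -0.0607547   0.23115783] [ 3.14138503e+00  2.56395497e-04 -7.00762048e-01] [ 0.18975084  0.25437612 -0.18248427  1.96881817  0.05727163  0.92356619
 -2.29311571] [-0.26269876 -0.17121384 -0.80773806]
```

View pics/w1.png

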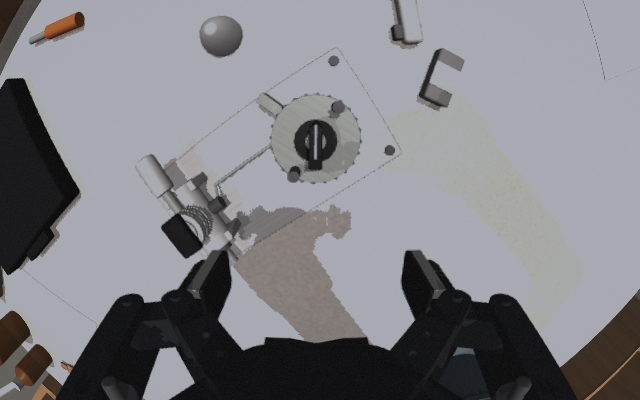

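Wrist view: knob bar upright on (315,143), ring centre about (316,138), tab about (270,103), pegs' tops (338,106) and (293,174). Enlarge for precise measures.

```bash
python3 - <<'E'
from h import *
f=np.load("w1.npz"); p=f["p"]
c=p[75:195,240:390]; cv2.imwrite("pics/w1c.png",cv2.resize(c,None,fx=5,fy=5,interpolation=cv2.INTER_CUBIC)[:,:,::-1])
E
```

```text
(no output)
```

View pics/w1c.png

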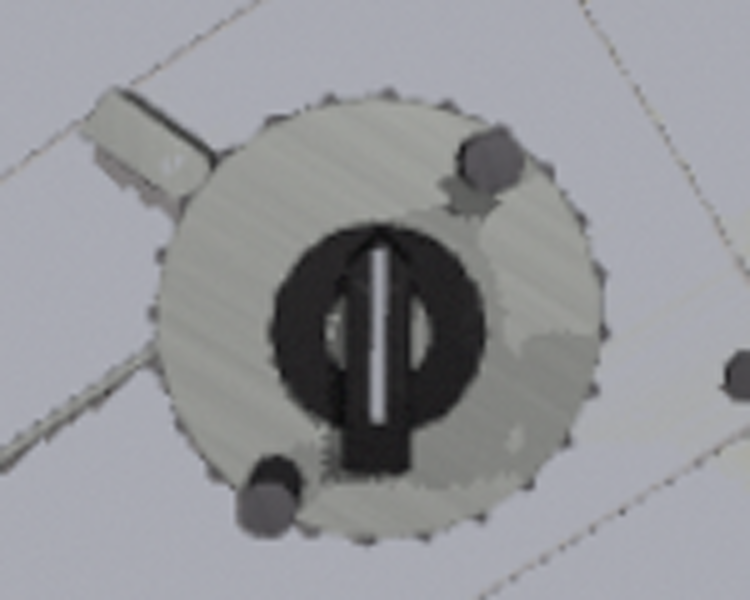

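```bash
python3 - <<'E'
from h import *
f=np.load("w1.npz"); P=(f["t"],f["R"])
w=lambda c,z: wray(((c[0]+.5)/5-.5+240,(c[1]+.5)/5-.5+75),z,P)
a=lambda v: np.arctan2(v[1],v[0])
pr,pl=w((493,158),.08),w((267,508),.08); ax=(pl+pr)/2
print("pegs",pl,pr,"axis",ax,"dist",np.hypot(*(pl-pr)[:2]),"angL",a(pl-ax))
r=np.array([w(c,.052)[:2] for c in [(158,312),(602,325),(380,97),(368,540),(225,160),(540,478)]])
A=np.c_[2*r,np.ones(len(r))]; s=np.linalg.lstsq(A,(r**2).sum(1),rcond=None)[0]
print("ring c",s[:2],"R",np.sqrt(s[2]+s[:2]@s[:2]))
t=[w(c,.042) for c in [(118,90),(80,128),(212,162),(180,200)]]
o=(t[0]+t[1])/2
for nm,c in (("peg",ax[:2]),("ring",s[:2])): print(nm,"tab r",np.hypot(*(o[:2]-c)),"ang",a(o[:2]-c))
print("tab edges",a(t[0]-t[2]),a(t[1]-t[3]),"width",np.linalg.norm(t[0]-t[1]))
n,m=w((379,248),.108),w((377,423),.108); print("line",n,m,a(n-m),np.linalg.norm(n-m),"mid",(n+m)/2)
e1,e2=w((380,230),.108),w((375,430),.108);print(np.linalg.norm(e1-e2),(e1+e2)/2)
q=[ray("top",((c[0]+.5)/5-.5+225,(c[1]+.5)/5-.5+180),.08) for c in [(480,357),(668,298)]];print("top axis",(q[0]+q[1])/2)
E
```

```text
pegs [ 0.49254877 -0.04704476  0.08      ] [ 0.51658152 -0.12383934  0.08      ] axis [ 0.50456515 -0.08544205  0.08      ] dist 0.08046727228654221 angL 1.874089761369617
ring c [ 0.50342766 -0.08524578] R 0.04690502795680774
peg tab r 0.0745611326290477 ang 0.22178017205607062
ring tab r 0.07562887174730164 ang 0.21594016885387374
tab edges 0.19239512309175272 0.22180713939581742 width 0.01153246330031382
line [ 0.51858523 -0.09764659  0.108     ] [ 0.49544433 -0.07769478  0.108     ] -0.7115276188808044 0.03055447955234741 mid [ 0.50701478 -0.08767068  0.108     ]
0.034909012585812686 [ 0.5077834  -0.08820119  0.108     ]
top axis [ 0.50596123 -0.08398345  0.08      ]
```

Sizes check out (pegs 80.5 mm apart, ring R 46.9, tab end 75, width 11.5). Axis (0.504,-0.0855), knob -0.71, tab 0.218. Grip the knob.

Request:
{"api": "step_arm", "payload": {
  "steps": [
    [0.5, [0.038, 0, 0], [0, 0, 0.01]],
    [0.5, [0, 0, 0.04], [0, 0, 0]],
    [0.5, [0, 0, 0.04], [0, 0, 0]],
    [0.5, [0, 0, 0.04], [0, 0, 0]],
    [0.5, [0, 0, 0.02], [0, 0, 0]]
  ],
  "force": 40
}}

```text
time_s: 3.05
tcp_pos: [0.5024, -0.0852, 0.0882]
orientation: [3.139, 0.004, -0.712]
contact_force: [-0.5, -0.2, -0.2]
opening: 0.0425
grip_force: 0.0
```

Request:
{"api": "step_arm", "payload": {
  "steps": [
    [0.5, [0, 0, 0.013], [0, 0, 0]],
    [0.5, [0, 0, 0], [0, 0, 0]]
  ]
}}

```text
time_s: 3.25
tcp_pos: [0.5035, -0.0853, 0.077]
orientation: [3.14, 0.002, -0.713]
contact_force: [-0.2, -0.3, 0.3]
opening: 0.0428
grip_force: 0.0
```

Request:
{"api": "step_arm", "payload": {
  "steps": [
    [1, [0, 0, 0], [0, 0, 0]],
    [1, [0, 0, 0], [0, 0, 0]],
    [1, [0, 0, 0], [0, 0, 0]],
    [1, [0, 0, 0], [0, 0, 0]],
    [1, [0, 0, 0], [0, 0, 0]]
  ]
}}

```text
time_s: 3.75
tcp_pos: [0.5057, -0.0854, 0.0797]
orientation: [-3.14, -0.002, -0.714]
contact_force: [-0.3, 0.6, 6.9]
opening: 0.0113
grip_force: 42.2
```

Request:
{"api": "step_arm", "payload": {
  "steps": [
    [1, [0, 0, 0], [0, 0, -0.1]],
    [1, [0, 0, 0], [0, 0, -0.12]],
    [1, [0, 0, 0], [0, 0, -0.12]],
    [1, [0, 0, 0], [0, 0, -0.12]],
    [1, [0, 0, 0], [0, 0, -0.12]]
  ]
}}

```text
time_s: 4.25
tcp_pos: [0.5058, -0.0854, 0.0797]
orientation: [3.142, -0.003, -0.129]
contact_force: [-0.3, 1.2, 6.7]
opening: 0.0114
grip_force: 42.3
```

Request:
{"api": "step_arm", "payload": {
  "steps": [
    [1, [0, 0, 0], [0, 0, -0.12]],
    [1, [0, 0, 0], [0, 0, -0.12]],
    [1, [0, 0, 0], [0, 0, -0.1]],
    [1, [0, 0, 0], [0, 0, -0.01]],
    [1, [0, 0, 0], [0, 0, 0]]
  ]
}}

```text
time_s: 4.75
tcp_pos: [0.5058, -0.0853, 0.0797]
orientation: [3.141, -0.003, 0.217]
contact_force: [-0.7, 0.9, 7.8]
opening: 0.0112
grip_force: 42.4
```

Request:
{"api": "step_arm", "payload": {
  "steps": [
    [1, [0, 0, 0], [0, 0, 0]],
    [1, [0, 0, 0], [0, 0, 0]]
  ]
}}

```text
time_s: 4.95
tcp_pos: [0.5057, -0.0853, 0.0797]
orientation: [3.141, -0.003, 0.216]
contact_force: [-0.3, 1.0, 7.7]
opening: 0.0113
grip_force: 42.4
```

Request:
{"api": "step_arm", "payload": {
  "steps": [
    [0.5, [0, 0, 0], [0, 0, 0]],
    [0.5, [0, 0, 0], [0, 0, 0]],
    [0.5, [0, 0, 0], [0, 0, 0]],
    [0.5, [0, 0, -0.02], [0, 0, 0]],
    [0.5, [0, 0, -0.04], [0, 0, 0]]
  ]
}}

```text
time_s: 5.45
tcp_pos: [0.502, -0.0852, 0.1366]
orientation: [-3.139, 0.006, 0.216]
contact_force: [0.6, -0.3, 0.1]
opening: 0.0428
grip_force: 0.0
```

Request:
{"api": "step_arm", "payload": {
  "steps": [
    [0.5, [0, 0, -0.045], [0, 0, 0]],
    [0.5, [0, 0, -0.045], [0, 0, 0]],
    [0.5, [-0.04, 0, 0], [0, 0, 0]],
    [0.5, [0, 0, 0], [0, 0, 0]],
    [0.5, [0, 0, 0], [0, 0, 0]]
  ]
}}

```text
time_s: 5.95
tcp_pos: [0.4647, -0.0945, 0.2283]
orientation: [3.141, 0.0, 0.215]
contact_force: [0.2, 0.4, -0.6]
opening: 0.0426
grip_force: 0.0
```

```bash
python3 - <<'E'
from h import *
P=wpose(); p,d=grab_frame("wrist"); np.savez("w2.npz",p=p,d=d,t=P[0],R=P[1])
c=p[75:195,240:390]; cv2.imwrite("pics/w2c.png",cv2.resize(c,None,fx=5,fy=5,interpolation=cv2.INTER_CUBIC)[:,:,::-1])
s=env.observe(); print(s["tcp_pos"],s["orientation"],s["joint_positions"],s["contact_force"])
E
```

```text
[ 0.46536254 -0.09407281  0.2281421 ] [3.14147925e+00 5.58229254e-05 2.15502516e-01] [ 0.5081794   0.27911145 -0.4721159   1.96912807  0.15726714  0.92854929
 -1.39813672] [-0.35877457 -0.05455194  0.36695828]
```

View pics/w2c.png

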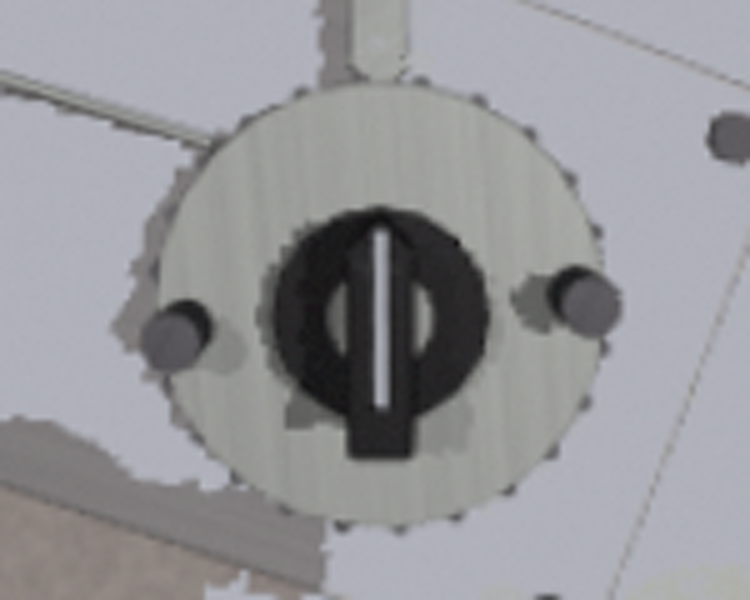

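The white line (x=381, rows 228–408) and the tab (centre x=381) are in line: the knob is set. Peg tops at (173,343) and (590,303).

```bash
python3 - <<'E'
from h import *
f=np.load("w2.npz"); P=(f["t"],f["R"])
w=lambda c,z: wray(((c[0]+.5)/5-.5+240,(c[1]+.5)/5-.5+75),z,P)
a=lambda v: np.arctan2(v[1],v[0])
pl,pr=w((173,343),.08),w((590,303),.08);ax=(pl+pr)/2
print(pl,pr,ax,a(pl-ax),np.linalg.norm(pl-pr))
n,m=w((381,228),.108),w((381,408),.108); print("knob",a(n-m),(n+m)/2)
t=[w(c,.042) for c in [(350,20),(409,20)]];print("tab",a((t[0]+t[1])/2-ax),a(w((380,40),.042)-w((380,0),.042)))
E
```

```text
[ 0.49255351 -0.04743866  0.08      ] [ 0.51689632 -0.12289353  0.08      ] [ 0.50472491 -0.08516609  0.08      ] 1.8828687701313422 0.07928436030784404
knob 0.2152553304556393 [ 0.5083583  -0.08436107  0.108     ]
tab 0.22045654939400017 -2.926308698259877
```

Request:
{"api": "step_arm", "payload": {
  "steps": [
    [0.5, [0, 0, 0], [0, 0, -0.138]],
    [0.5, [0, 0, 0], [0, 0, -0.139]],
    [0.5, [0, 0, 0], [0, 0, -0.138]],
    [0.5, [0, 0, 0], [0, 0, -0.139]],
    [0.5, [0, 0, 0], [0, 0, -0.139]]
  ]
}}

```text
time_s: 6.5
tcp_pos: [0.4661, -0.0935, 0.2278]
orientation: [-3.141, -0.001, 0.915]
contact_force: [-0.2, -1.1, 0.6]
opening: 0.0427
grip_force: 0.0
```

Request:
{"api": "step_arm", "payload": {
  "steps": [
    [0.5, [0, 0, 0], [0, 0, -0.139]],
    [0.5, [0, 0, 0], [0, 0, -0.139]],
    [0.5, [0, 0, 0], [0, 0, -0.138]],
    [0.5, [0, 0, 0], [0, 0, -0.139]],
    [0.5, [0, 0, 0], [0, 0, -0.139]]
  ]
}}

```text
time_s: 7.0
tcp_pos: [0.4661, -0.0935, 0.2278]
orientation: [-3.141, -0.001, 1.609]
contact_force: [-1.2, 0.5, -0.3]
opening: 0.0428
grip_force: 0.0
```

Request:
{"api": "step_arm", "payload": {
  "steps": [
    [0.5, [0, 0, 0], [0, 0, -0.138]],
    [0.5, [0, 0, 0], [0, 0, -0.138]],
    [0.5, [-0.0217, 0.02, 0], [0, 0, 0]],
    [0.5, [-0.0217, 0.02, 0], [0, 0, 0]],
    [0.5, [0, 0, 0.03], [0, 0, 0]]
  ]
}}

```text
time_s: 7.5
tcp_pos: [0.523, -0.1252, 0.2003]
orientation: [3.133, 0.003, 1.876]
contact_force: [-1.0, 0.3, -0.8]
opening: 0.043
grip_force: 0.0
```

Request:
{"api": "step_arm", "payload": {
  "steps": [
    [0.5, [0, 0, 0.04], [0, 0, 0]],
    [0.5, [0, 0, 0.02], [0, 0, 0]],
    [0.5, [0, 0, 0], [0, 0, 0]]
  ]
}}

```text
time_s: 7.8
tcp_pos: [0.5149, -0.1224, 0.1349]
orientation: [-3.137, -0.004, 1.879]
contact_force: [0.2, 0.6, 0.6]
opening: 0.0427
grip_force: 0.0
```

Request:
{"api": "step_arm", "payload": {
  "steps": [
    [0.5, [0, 0, 0.03], [0, 0, 0]],
    [0.5, [0, 0, 0.02], [0, 0, 0]],
    [0.5, [0, 0, 0.015], [0, 0, 0]],
    [0.5, [0, 0, 0.012], [0, 0, 0]],
    [0.5, [0, 0, 0], [0, 0, 0]]
  ]
}}

```text
time_s: 8.3
tcp_pos: [0.5164, -0.123, 0.0605]
orientation: [-3.14, -0.001, 1.879]
contact_force: [0.6, 0.5, -0.3]
opening: 0.0429
grip_force: 0.0
```

Request:
{"api": "step_arm", "payload": {
  "steps": [
    [0.77, [0, 0, 0], [0, 0, 0]],
    [0.77, [0, 0, 0], [0, 0, 0]],
    [0.77, [0, 0, 0], [0, 0, 0]]
  ]
}}

```text
time_s: 8.6
tcp_pos: [0.5173, -0.1233, 0.0621]
orientation: [3.14, 0.001, 1.879]
contact_force: [-0.2, 0.1, -0.0]
opening: 0.0199
grip_force: 0.0
```

```bash
python3 - <<'E'
from h import *
P=wpose(); p,d=grab_frame("wrist"); np.savez("w3.npz",p=p,d=d,t=P[0],R=P[1])
c=p[60:300,180:460]; cv2.imwrite("pics/w3c.png",cv2.resize(c,None,fx=2.5,fy=2.5,interpolation=cv2.INTER_CUBIC)[:,:,::-1])
s=env.observe(); print(s["tcp_pos"],s["orientation"],s["joint_positions"],s["contact_force"])
E
```

```text
[ 0.51715415 -0.12337361  0.0619688 ] [3.14062345e+00 7.28955603e-04 1.87866049e+00] [ 0.60228292  0.67097215 -0.5914505   1.93297467  0.56393728  0.70629362
 -0.02214183] [ 0.49152955 -0.00646868  0.05545402]
```

View pics/w3c.png

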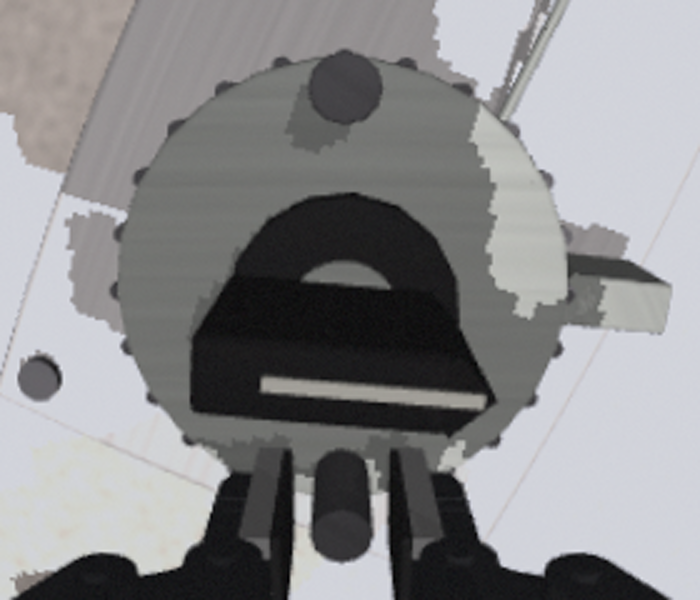

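Peg top (340,535) sits centred between the pads (270 and 415), and the knob still lines up with the tab. Start turning clockwise, feeling the force.

Request:
{"api": "step_arm", "payload": {
  "steps": [
    [0.77, [0.0001, -0.0028, 0.003], [0, 0, 0.07]],
    [0.77, [0.0001, -0.0028, 0], [0, 0, 0.07]],
    [0.77, [0.0001, -0.0028, 0], [0, 0, 0.07]],
    [0.77, [0.0001, -0.0028, 0], [0, 0, 0.07]],
    [0.77, [0.0001, -0.0028, 0], [0, 0, 0.07]]
  ]
}}

```text
time_s: 9.15
tcp_pos: [0.5037, -0.125, 0.0588]
orientation: [3.14, -0.0, 1.526]
contact_force: [1.1, -0.9, -1.0]
opening: 0.0196
grip_force: 0.8
```

Request:
{"api": "step_arm", "payload": {
  "steps": [
    [0.77, [0.0001, -0.0024, 0], [0, 0, 0.06]],
    [0.77, [0.0001, -0.0024, 0], [0, 0, 0.06]],
    [0.77, [0.0001, -0.0024, 0], [0, 0, 0.06]],
    [0.77, [0.0001, -0.0024, 0], [0, 0, 0.06]],
    [0.77, [0, 0, 0], [0, 0, 0]]
  ]
}}

```text
time_s: 9.65
tcp_pos: [0.4938, -0.1235, 0.0588]
orientation: [3.14, 0.0, 1.288]
contact_force: [0.4, -0.7, 0.1]
opening: 0.0194
grip_force: 0.3
```

Request:
{"api": "step_arm", "payload": {
  "steps": [
    [0.77, [0.0001, -0.0024, 0], [0, 0, 0.06]],
    [0.77, [0.0001, -0.0024, 0], [0, 0, 0.06]],
    [0.77, [0.0001, -0.0024, 0], [0, 0, 0.06]],
    [0.77, [0.0001, -0.0024, 0], [0, 0, 0.06]],
    [0.77, [0.0001, -0.0024, 0], [0, 0, 0.06]]
  ]
}}

```text
time_s: 10.15
tcp_pos: [0.4832, -0.1184, 0.0586]
orientation: [3.14, -0.001, 0.988]
contact_force: [1.8, -1.2, -1.1]
opening: 0.0194
grip_force: 0.8
```

Request:
{"api": "step_arm", "payload": {
  "steps": [
    [0.77, [0.0001, -0.0024, 0], [0, 0, 0.06]],
    [0.77, [0.0001, -0.0024, 0], [0, 0, 0.06]],
    [0.77, [0.0001, -0.0024, 0], [0, 0, 0.06]],
    [0.77, [0.0001, -0.0024, 0], [0, 0, 0.06]],
    [0.77, [0.0001, -0.0024, 0], [0, 0, 0.06]]
  ]
}}

```text
time_s: 10.65
tcp_pos: [0.4743, -0.1104, 0.0585]
orientation: [3.141, -0.001, 0.688]
contact_force: [1.6, -0.4, -2.0]
opening: 0.0194
grip_force: 0.8
```

Request:
{"api": "step_arm", "payload": {
  "steps": [
    [0.77, [0.0001, -0.0024, 0], [0, 0, 0.06]],
    [0.77, [0.0001, -0.0024, 0], [0, 0, 0.06]],
    [0.77, [0.0001, -0.0024, 0], [0, 0, 0.06]],
    [0.77, [0.0001, -0.0024, 0], [0, 0, 0.06]],
    [0.77, [0.0001, -0.0024, 0], [0, 0, 0.06]]
  ]
}}

```text
time_s: 11.15
tcp_pos: [0.4682, -0.1001, 0.0585]
orientation: [3.141, -0.001, 0.388]
contact_force: [1.1, -1.2, -1.2]
opening: 0.0196
grip_force: 0.8
```

Request:
{"api": "step_arm", "payload": {
  "steps": [
    [0.77, [0.0001, -0.0024, 0], [0, 0, 0.06]],
    [0.77, [0.0001, -0.0024, 0], [0, 0, 0.06]],
    [0.77, [0.0001, -0.0024, 0], [0, 0, 0.06]],
    [0.77, [0.0001, -0.0024, 0], [0, 0, 0.06]],
    [0.77, [0.0001, -0.0024, 0], [0, 0, 0.06]]
  ]
}}

```text
time_s: 11.65
tcp_pos: [0.4653, -0.0884, 0.0585]
orientation: [3.141, -0.0, 0.088]
contact_force: [0.6, -2.3, -1.2]
opening: 0.02
grip_force: 0.8
```

Request:
{"api": "step_arm", "payload": {
  "steps": [
    [0.77, [0.0001, -0.0024, 0], [0, 0, 0.06]],
    [0.77, [0.0001, -0.0024, 0], [0, 0, 0.06]],
    [0.77, [0.0001, -0.0024, 0], [0, 0, 0.06]],
    [0.77, [0, 0, 0], [0, 0, 0]]
  ]
}}

```text
time_s: 12.05
tcp_pos: [0.4651, -0.0808, 0.0584]
orientation: [3.141, 0.0, -0.09]
contact_force: [-0.1, 0.5, 0.4]
opening: 0.0196
grip_force: 0.0
```

Request:
{"api": "step_arm", "payload": {
  "steps": [
    [0.77, [0.0001, -0.0024, 0], [0, 0, 0.06]],
    [0.77, [0.0001, -0.0024, 0], [0, 0, 0.06]],
    [0.77, [0.0001, -0.0024, 0], [0, 0, 0.06]],
    [0.77, [0.0001, -0.0024, 0], [0, 0, 0.06]],
    [0.77, [0, 0, 0], [0, 0, 0]]
  ]
}}

```text
time_s: 12.55
tcp_pos: [0.4671, -0.0721, 0.0582]
orientation: [3.141, 0.0, -0.33]
contact_force: [-1.2, -2.1, -0.7]
opening: 0.0198
grip_force: 1.1
```

```bash
python3 - <<'E'
from h import *
for i in range(4):
    s=env.observe(); y=s["orientation"][2]; f=s["contact_force"]; print(y,f,f[0]*np.sin(y)-f[1]*np.cos(y),s["torque"],s["joint_positions"][6]); grab_frame("wrist")
E
```

```text
-0.32958056206980313 [-1.2281898  -2.14170984 -0.70284457] 2.423938067005766 [-0.53717854  0.02741202  0.00431891] -1.8746827168283788
-0.32823214108433074 [ 0.9690261  -2.87502914 -2.38425571] 2.4091570516875778 [-0.54588879 -0.02914426 -0.00499443] -1.873592564290712
-0.3284147350515505 [-0.30640217 -1.66175633 -2.14773506] 1.6717713554073141 [-0.56157935  0.00487498  0.0248817 ] -1.8737491081921773
-0.32888247149983063 [ 0.06746153 -2.59197773 -2.30885826] 2.431268676429219 [-0.6383109  -0.01951184  0.00237754] -1.8740895197624248
```

Request:
{"api": "step_arm", "payload": {
  "steps": [
    [0.77, [0.0001, -0.002, 0], [0, 0, 0.05]],
    [0.77, [0.0001, -0.002, 0], [0, 0, 0.05]],
    [0.77, [0.0001, -0.002, 0], [0, 0, 0.05]],
    [0.77, [0, 0, 0], [0, 0, 0]]
  ]
}}

```text
time_s: 13.15
tcp_pos: [0.4693, -0.0671, 0.0581]
orientation: [3.14, 0.0, -0.482]
contact_force: [-0.7, -4.7, -2.9]
opening: 0.0195
grip_force: 2.2
```

```bash
cat >> h.py <<'E'
def feel(n=6):
    o=[]
    for i in range(n):
        s=env.observe(); y=s["orientation"][2]; f=s["contact_force"]; o.append([f[0]*np.sin(y)-f[1]*np.cos(y),-f[0]*np.cos(y)-f[1]*np.sin(y),f[2]]); grab_frame("wrist")
    print(s["tcp_pos"],y,"tan,rad,z",np.mean(o,0),"sd",np.std(o,0),s["opening"],s["grip_force"])
E
python3 -c "from h import *; feel()"
```

```text
[ 0.46934149 -0.06699379  0.05813883] -0.480584316693101 tan,rad,z [ 4.73905846 -2.11991985 -2.79239617] sd [0.54778171 0.42359378 0.32478002] 0.019578967450370188 2.4074524641036987
```

Request:
{"api": "step_arm", "payload": {
  "steps": [
    [0.77, [0.0001, -0.002, 0], [0, 0, 0.05]],
    [0.77, [0.0001, -0.002, 0], [0, 0, 0.05]],
    [0.77, [0.0001, -0.002, 0], [0, 0, 0.05]],
    [0.77, [0, 0, 0], [0, 0, 0]]
  ]
}}

```text
time_s: 13.85
tcp_pos: [0.472, -0.0629, 0.0579]
orientation: [3.139, 0.001, -0.633]
contact_force: [-1.3, -8.0, -4.3]
opening: 0.0198
grip_force: 3.4
```

```bash
python3 -c "from h import *; feel()"
```

```text
[ 0.47204185 -0.06280874  0.05790582] -0.6313075751401462 tan,rad,z [ 6.57488045 -3.61937337 -4.0579357 ] sd [0.43383884 0.468435   0.36234882] 0.01974010439166123 3.3435722440481186
```

Request:
{"api": "step_arm", "payload": {
  "steps": [
    [0.77, [0.0001, -0.002, 0], [0, 0, 0.05]],
    [0.77, [0.0001, -0.002, 0], [0, 0, 0.05]],
    [0.77, [0.0001, -0.002, 0], [0, 0, 0.05]],
    [0.77, [0, 0, 0], [0, 0, 0]]
  ]
}}

```text
time_s: 14.55
tcp_pos: [0.4751, -0.0593, 0.0577]
orientation: [3.137, 0.001, -0.784]
contact_force: [-2.7, -10.1, -3.6]
opening: 0.0199
grip_force: 4.4
```

```bash
python3 -c "from h import *; feel()"
```

```text
[ 0.47512509 -0.05913264  0.05766856] -0.7818666287008915 tan,rad,z [ 8.92380792 -4.96273012 -4.29118141] sd [0.17547229 0.20128683 0.4881712 ] 0.01970524044726014 4.325473755598068
```

Request:
{"api": "step_arm", "payload": {
  "steps": [
    [0.77, [0.0001, -0.0016, 0], [0, 0, 0.04]],
    [0.77, [0.0001, -0.0016, 0], [0, 0, 0.04]],
    [0.77, [0.0001, -0.0016, 0], [0, 0, 0.04]],
    [0.77, [0, 0, 0], [0, 0, 0]]
  ]
}}

```text
time_s: 15.25
tcp_pos: [0.4775, -0.057, 0.0575]
orientation: [3.135, 0.001, -0.904]
contact_force: [-4.8, -10.8, -2.0]
opening: 0.02
grip_force: 5.6
```

```bash
python3 -c "from h import *; feel()"
```

```text
[ 0.47761007 -0.05683488  0.05745116] -0.9025564926916272 tan,rad,z [11.11511548 -5.92035382 -2.84921276] sd [0.45676581 0.32856698 0.50826208] 0.01948810307547363 5.513284653425217
```

11.1 N at the peg. Release, rise and look.

Request:
{"api": "step_arm", "payload": {
  "steps": [
    [0.77, [0, 0.0025, 0], [0, 0, 0]],
    [0.77, [0, 0.0025, 0], [0, 0, 0]],
    [0.6, [0, 0, 0], [0, 0, 0]],
    [0.5, [0, 0, 0], [0, 0, 0]],
    [0.5, [0, 0, 0], [0, 0, 0]]
  ]
}}

```text
time_s: 16.05
tcp_pos: [0.4775, -0.056, 0.0585]
orientation: [-3.141, -0.0, -0.9]
contact_force: [-0.3, 0.4, 0.3]
opening: 0.0425
grip_force: 0.0
```

Request:
{"api": "step_arm", "payload": {
  "steps": [
    [0.5, [0, 0, -0.02], [0, 0, 0]],
    [0.5, [0, 0, -0.04], [0, 0, 0]],
    [0.5, [0, 0, -0.04], [0, 0, 0]],
    [0.5, [0, 0, -0.04], [0, 0, 0]],
    [0.5, [0, 0, -0.03], [0, 0, 0]]
  ]
}}

```text
time_s: 16.55
tcp_pos: [0.4777, -0.0564, 0.231]
orientation: [-3.139, -0.002, -0.9]
contact_force: [-0.3, -0.3, -0.5]
opening: 0.0426
grip_force: 0.0
```

Request:
{"api": "step_arm", "payload": {
  "steps": [
    [0.5, [0, 0, 0], [0, 0, 0]],
    [0.5, [0, 0, 0], [0, 0, 0]]
  ]
}}

```text
time_s: 16.75
tcp_pos: [0.4772, -0.0563, 0.2287]
orientation: [-3.14, -0.001, -0.9]
contact_force: [0.6, -0.4, -0.6]
opening: 0.043
grip_force: 0.0
```

```bash
python3 - <<'E'
from h import *
P=wpose(); p,d=grab_frame("wrist"); np.savez("w4.npz",p=p,d=d,t=P[0],R=P[1])
c=p[75:195,240:390]; cv2.imwrite("pics/w4c.png",cv2.resize(c,None,fx=5,fy=5,interpolation=cv2.INTER_CUBIC)[:,:,::-1])
s=env.observe(); print(s["tcp_pos"],s["orientation"],s["contact_force"])
E
```

```text
[ 0.47647281 -0.05631542  0.22770102] [ 3.14113885e+00  6.35097835e-04 -9.00496749e-01] [ 0.11248118 -0.65508521  0.10187584]
```

View pics/w4c.png

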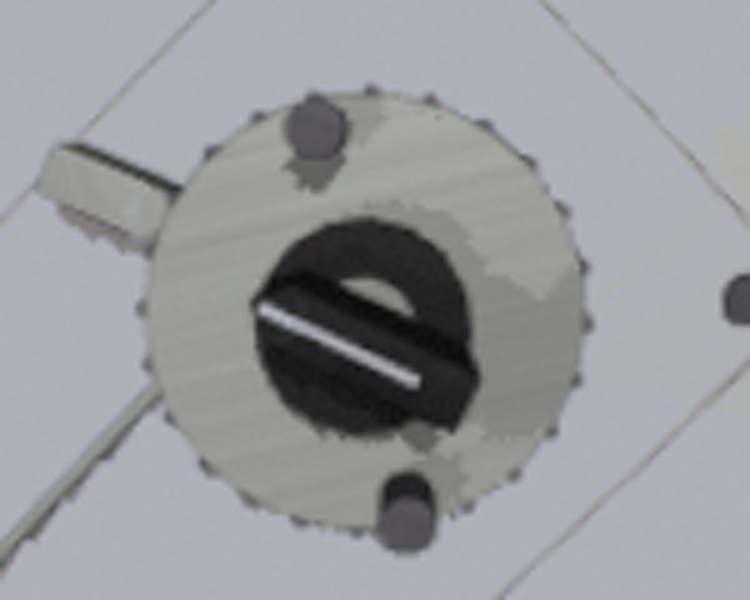

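Knob line runs (262,310)–(418,383), parallel to the tab; pegs at (318,128) and (407,525). Check the angle numerically.

```bash
python3 - <<'E'
from h import *
f=np.load("w4.npz"); P=(f["t"],f["R"])
w=lambda c,z: wray(((c[0]+.5)/5-.5+240,(c[1]+.5)/5-.5+75),z,P)
a=lambda v: np.arctan2(v[1],v[0])
A,B=w((318,130),.076),w((407,525),.076); ax=(A+B)/2; print(ax,a(A-ax),a(B-ax))
print("knob",a(w((262,310),.108)-w((418,383),.108)),"tab",a((w((66,143),.042)+w((36,184),.042))/2-ax))
s=env.observe(); print(s["contact_force"],s["time_s"])
E
```

```text
[ 0.50376463 -0.08544017  0.076     ] -0.6831755852006348 2.4584170683891564
knob 0.22483079757698382 tab 0.21274304076889047
[ 0.11248118 -0.65508521  0.10187584] 16.8
```

```bash
python3 -c "
from station import env
print(env.finish_job())"
```

```text
the job is handed in; nothing more can be done
None
```

The job is handed in: the knob points within about 0.01 rad of the index tab by the last wrist-camera picture, the lock ring was nipped up to about 11 N at the peg, the gripper is clear of everything, and no bystander was touched.

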